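Free the wedged sample tray and set it out for grading

ROBOT

A 6-joint arm with a two-finger parallel gripper is mounted at the origin on the work surface. World frame = base frame: x ahead of the robot, y to its left, z up, the work surface at z = 0. Lengths are in m, angles in rad, forces in N, time in s.
With the tool pointing down it reaches from about 0.225 to 0.725 m from the base axis. Payload 3.1 kg.
Tool frame: the origin (TCP) lies at the very end of the fingers, on their centre line; the grasp point (between the pads) lies 19 mm behind it; z points along the fingers, y is the line along which they close (so a half turn about z gives the same grasp; the last joint's range is limited). The gripper opens to 85 mm and grips with 20 to 120 N. Pads are 22 mm wide; open, the fingers measure 114 mm over their backs; the gripper's body (76 mm by 85 mm) begins 54 mm behind the grasp point. The pads swing forward as they close: fully open they stand 13 mm farther back than shut.
Start: joints at [-1.342, 0.048, 0.099, 1.622, 0, 1.443], TCP at [0.183, -0.492, 0.231] pointing down, gripper open.
Joint ranges: [-2.91, 2.91], [-0.99, 1.94], [-1.21, 1.42], [-2.12, 2.29], [-1.49, 1.47], [-3.14, 3.14]. Speed limits (rad/s): [2.79, 2.79, 3.14, 3.14, 3.14, 3.14].

INTERFACE

Orientations are given as a rotation vector (axis times angle).
In Python, from rig import * gives the robot as it stands.
- The arm moves only by the tool apply_moves, never from a script. Its argument "rows" is a list of rows, each a list of 3 entries, a list of its own where there are three numbers: the turn, a rotation vector about the tool's x, y, z in rad, then the shift along the tool's x, y, z in cm, then the finger opening in cm, from 0 to 8.54. A call has 1 to 8 rows; each row shifts and turns the commanded pose from where the row before left it, along the tool's axes as they then stand; what a row does not reach is not made up. A row lasts 1/8 s, in which the tool goes at most 62.5 mm and 10.7 degrees, less where a joint would pass 70% of its speed; a pose out of reach is approached as far as the arm can. A call is refused whole if a number of a shift passes 6.25 or a number of a turn 0.188, either way. A call with a gripper value outside its range is refused whole. The fingers move at their own pace and stop on an object; the grip force is fixed at half the most. Time passes only in rows, so rows that do not move let the fingers close. It gives the time, the measured TCP pose, the force, the opening and the grip force at its end, in the units of the state.
- read_state(): the state, without advancing time (a new reading comes with each control period).
- capture(name): name is "side" or "top" or "wrist"; returns a dict with "frame" (420x560x3 uint8, blue, green, red), "camera_matrix" (3x3 intrinsics, pixels), "xyz" and "attitude" of the camera in the world. Camera axes: x right, y down, z forward; pixel columns grow to the right and rows downward; lengths in m; the calibration is good to about 2 mm. A picture is of the moment at which its call begins. There is no depth.
- hand_in(): hands the job in; it is judged then, once.
The state is a dict: "time_s": time; "qpos": joint angles; "qd": joint speeds; "tau": joint torques, N m; "ee_pos": TCP position; "tcp_rot": TCP orientation; "force": force on the tool from outside, world axes, zero at the start; "wrist_torque": the same for the moment, N m; "finger_gap": opening from 0.0 (shut) to 1.0 (fully open); "gripper_force": force on a finger pad.
Only numpy, scipy, OpenCV 4.12 (cv2) and the standard library are available. Lean on these libraries where they do the work, as an engineer would, in place of code of your own. Each camera call takes 0.05 s, during which the arm holds its last target. There are 200 camera calls.

TASK

The tray of starter lumps is locked in its wooden cradle by a wedge jammed in the steel keeper: work the wedge loose with small side-to-side pulls on its red end (a hard straight pull drags the cradle along, which it must not) and lay it lengthwise on the middle of the green mat. Then draw the tray out by its black knob until its handle bar is well clear of the steel bridge, let go of it there, take it by the bar and carry it level, without losing a lump, to stand flat in the middle of the white board, squared up with it. Leave the jar, the cup and the piece of brick alone.

Things in the scene. Friction and masses are not known exactly. Their poses are not given: they have to be found in the camera images.
- stand: Fixed rubber runner under the wooden cradle; origin on the table. In its frame (mm): +x from the cradle's open mouth to its back, +y towards the steel keeper, z up. Wooden deck: x -80 to 220, y +-62, top at z 12; guide strips 12 high at y +-56, x 60 to 220; back stop at x 208.
- cradle (a joint): How far (m) the cradle (deck, bridge, keeper) has slipped along the stand's y axis; starts at 0. It slips when pushed or pulled along y with more than about 20 N and stays where it is left. Along x it is rigid.
- bridge (a point): Centre of the top of the steel bridge over the tray, at (143, 0, 84) mm in the stand's frame; axes as the stand. The bridge is 50 mm wide (x 118 to 168), underside z 74, with posts at y +-56.
- keeper (a point): Centre of the keeper's sill, at (0, 85, 42) mm in the stand's frame; axes as the stand. The keeper is a dark steel arch, x +-44, y 60 to 110, top z 96; its slot is 64 wide in x. In it a sprung steel shoe presses down on the wedge with about 40 N, less as the wedge comes out.
- wedge: Pale wooden wedge, 170 mm long, 36 wide, flat underside, 28 thick at its red tail (-x end) sloping to 7 at the tip (+x end), 140 g. Origin mid-length on the underside. It starts level across the cradle's mouth, its x axis along the stand's +y, origin at (0, 25, 42) mm in the stand's frame, the tip end in the keeper.
- wedge_tail (a point): Middle of the wedge's red end, 85 mm from its origin along -x. Pulled straight the wedge takes 35 to 55 N; swung level left and right at the tail (0.15 to 0.2 rad about the keeper, 5 to 15 N) while drawn along stand -y by 2 to 3 mm a swing, it needs well under 20 N along y. It is loose after about 20 mm.
- wedge_tip (a point): Middle of the wedge's thin end, 85 mm from its origin along +x; out of the keeper after 55 mm of travel.
- tray: Blue open tray, 120 (x) by 90 (y) mm, walls 30 high, 4 thick, 250 g; origin under its centre. It starts on the deck under the bridge, origin near (143, 0, 12) mm in the stand's frame, axes as the stand. Once the wedge is away it slides out along stand -x, and can stay standing on the front of the deck.
- knob (a point): Centre of the tray's black knob, 74 mm from the tray's origin along its -x, 27 mm up: 28 (x) by 30 (y), from 4 to 49 mm above the tray's underside.
- bar (a point): Middle of the tray's aluminium handle bar, 50 mm above the tray's origin: 12 thick (x), 10 high, along y between posts at y +-42.
- lump0: Loose rigid lump of grain starter, 28 x 24 x 20 mm, 18 g, in the tray; origin under its centre.
- lump1: Loose rigid lump of grain starter, 28 x 24 x 20 mm, 18 g, in the tray; origin under its centre.
- lump2: Loose rigid lump of grain starter, 28 x 24 x 20 mm, 18 g, in the tray; origin under its centre.
- lump3: Loose rigid lump of grain starter, 28 x 24 x 20 mm, 18 g, in the tray; origin under its centre.
- board: Fixed white board with blue border, 190 (x) by 160 (y) mm, top 6 mm above the table; origin under its centre.
- mat: Fixed green mat, 230 (x) by 100 (y) mm, top 4 mm above the table; origin under its centre.
- jar: Bystander: amber jar with white lid, 66 mm across, 110 high; origin under its centre.
- mug: Bystander: white cup, 76 mm across, 85 high; origin under its centre.
- block: Bystander: upright piece of brown starter brick, 75 x 60 mm, 85 high; origin under its centre.
There are look-alikes about, which are no part of the job. Several things have the shape of the mat; the one meant has the colours described above.

How it is judged:
By the outcome, as a careful person would: the job done as asked, in the order asked, and still so for the second after the job is handed in, with the robot touching nothing.
It also fails if it takes over 72 s, if anything falls off the work surface, if the arm or the gripper's body presses on something with over 40 N, if the wrist force passes 120 N, or if a joint passes its speed limit or range.

## Working session

There is one attempt and no reset: what is moved stays moved. The work goes in short steps, Python scripts to look and compute and a tool call to move; the robot and the scene stay as the last step left them, time stands still between calls to the robot, and variables do not carry over. Pictures are saved under pics/ and viewed, at most 10 in all, crops included, and the job is handed in when it is done.

Besides the shell and the picture viewer there is one more tool, called after "Call:" in YAML: its name, and indented under it one key for each argument. apply_moves: Moves the arm, as the interface text tells. Its arguments: {"type":"object","properties":{"rows":{"type":"array"}},"required":["rows"]}

```bash
ls; mkdir -p pics; python3 - <<'E'
from rig import *
import cv2,json,pickle
s=read_state();print(s)
d={}
for n in("side","top"):
    c=capture(n);d[n]=c;cv2.imwrite(f"pics/{n}0.png",c["frame"]);print(n,c["camera_matrix"],c["xyz"],c["attitude"])
pickle.dump(d,open("c0.pkl","wb"))
E
```

```text
pics
{'time_s': 0.0, 'qpos': array([-1.34179010e+00,  4.87493759e-02,  9.75726096e-02,  1.62199466e+00,
        1.41618346e-05,  1.44300888e+00]), 'qd': array([ 2.89571063e-04, -8.36766712e-04,  6.86968290e-04, -3.01901745e-05,
       -2.50314672e-03,  1.16251018e-04]), 'tau': array([-9.45686370e-04, -3.38785172e+01,  3.20014644e+01,  2.02912849e-02,
       -3.11457470e-04,  4.87310416e-06]), 'ee_pos': array([ 0.18322513, -0.49133168,  0.23010523]), 'tcp_rot': array([-3.08939871e+00, -5.57061068e-01,  1.66389976e-04]), 'force': array([-0.15921866, -0.56719255,  0.20638726]), 'wrist_torque': array([-0.01250366, -0.01669124,  0.00541468]), 'gripper_force': 0.0, 'finger_gap': 0.999530702190587}
side [[496.48612076   0.         283.34624331]
 [  0.         496.48612076 207.53335107]
 [  0.           0.           1.        ]] [0.14218799 1.00549694 1.12200696] [-0.55510524  2.70419881 -1.11224126]
top [[409.182777     0.         278.5448038 ]
 [  0.         409.182777   209.41486838]
 [  0.           0.           1.        ]] [0.34332274 0.06715723 1.16817839] [-2.13667491  2.09531238 -0.19985945]
```

View pics/top0.png

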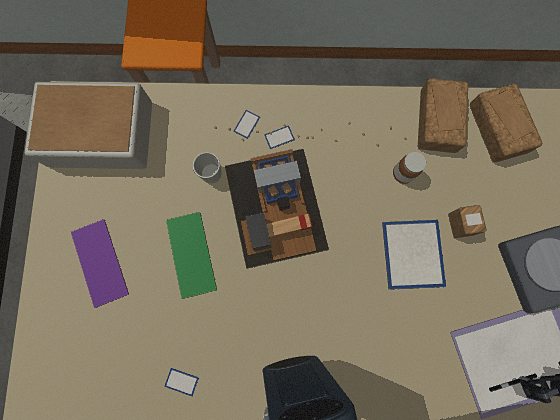

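View pics/side0.png

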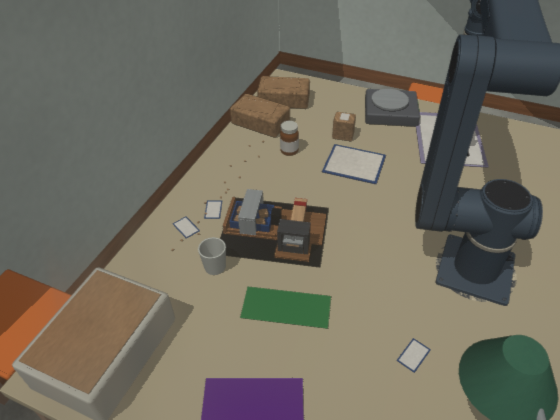

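The top view shows the cradle at about (278,208) and the red wedge end at (305,222). Mat-like items: green at (192,255) and purple at (100,263); green fits. Board-like items: white with blue border at (414,254), a larger purple-bordered one at (520,360), and small cards at (247,124), (280,137) and (181,381). (414,254) fits by border colour and size. I'll confirm with a crop and measure.

```bash
cat > h.py <<'E'
import numpy as np,cv2
from scipy.spatial.transform import Rotation as R
from rig import *
def ray(c,uv):
    d=np.linalg.inv(c["camera_matrix"])@np.append(uv,1.0)
    return np.array(c["xyz"]),R.from_rotvec(c["attitude"]).as_matrix()@d
def onz(c,uv,z):
    o,d=ray(c,np.array(uv,float));return o+d*(z-o[2])/d[2]
def proj(c,p):
    q=c["camera_matrix"]@(R.from_rotvec(c["attitude"]).as_matrix().T@(np.array(p)-c["xyz"]));return q[:2]/q[2]
def big(m,box=None):
    if box: k=np.zeros_like(m);x0,y0,x1,y1=box;k[y0:y1,x0:x1]=m[y0:y1,x0:x1];m=k
    cs=cv2.findContours(m,cv2.RETR_EXTERNAL,cv2.CHAIN_APPROX_NONE)[0]
    return max(cs,key=cv2.contourArea)[:,0,:].astype(float)
def rect(c,m,z,box=None):
    P=np.array([onz(c,u,z)[:2] for u in big(m,box)])*1000
    (cx,cy),(w,h),a=cv2.minAreaRect(P.astype(np.float32))
    return np.round([cx,cy,w,h,a],1)
E
python3 - <<'E'
from h import *
import pickle
d=pickle.load(open("c0.pkl","rb"));
for n,bm,bb,bs in(("top",(160,205,225,305),(375,212,455,295),(220,142,335,275)),("side",(235,280,340,335),(315,138,395,190),(215,190,335,270))):
    c=d[n];f=c["frame"];hsv=cv2.cvtColor(f,cv2.COLOR_BGR2HSV)
    g=cv2.inRange(hsv,(45,100,40),(80,255,255));print(n,"mat",rect(c,g,.004,bm))
    b=cv2.inRange(hsv,(100,100,40),(125,255,255))
    print("board",rect(c,b,.006,bb))
    k=cv2.inRange(hsv,(0,0,0),(180,255,60));print("stand",rect(c,k,.003,bs))
    r=cv2.inRange(hsv,(0,170,100),(6,255,255))|cv2.inRange(hsv,(174,170,100),(180,255,255))
    q=big(r,bs);print("red",q.mean(0),q.min(0),q.max(0),rect(c,r,.07,bs))
    x=rect(c,g,.004,bm)
f=d["top"]["frame"];cv2.imwrite("pics/crop0.png",np.hstack([cv2.resize(f[145:275,220:335],None,fx=4,fy=4,interpolation=2)[:520],cv2.resize(f[205:335,375:460],None,fx=4,fy=4,interpolation=2)])[:, :800])
E
```

```text
top mat [439.2 324.7 228.3  99.   15.2]
board [ 452.9 -306.7  188.3  159.2    3.6]
stand [581.7  86.5 308.1 239.6  13.9]
red [302.40625 221.40625] [299. 215.] [306. 228.] [528.6  11.4  36.   14.6  14.3]
side mat [443.  326.8 224.2  95.4  15.1]
board [ 365.6 -235.5   11.7    4.2   48. ]
stand [571.4 144.5 303.7 121.9  14.3]Traceback (most recent call last):
  File "<stdin>", line 11, in <module>
  File "h.py", line 14, in big
    return max(cs,key=cv2.contourArea)[:,0,:].astype(float)
           ~~~^^^^^^^^^^^^^^^^^^^^^^^^
ValueError: max() iterable argument is empty
```

```bash
cat >> h.py <<'E'
O=np.array([515.6,62.8]);YAW=14.2
def st(x,y):  # stand mm -> world mm
    a=np.radians(YAW);return O+np.array([x*np.cos(a)-y*np.sin(a),x*np.sin(a)+y*np.cos(a)])
def pose():
    s=read_state();return np.array(s["ee_pos"])*1000,R.from_rotvec(s["tcp_rot"])
def plan(xyz,yawy,n,start=None):
    """rows to bring TCP to xyz mm, pointing down, tool y at angle yawy deg (mod 180 nearest to now)"""
    p,r=start or pose()
    y=np.radians(yawy)
    def M(y): Y=np.array([np.cos(y),np.sin(y),0]);Z=np.array([0,0,-1.]);return R.from_matrix(np.array([np.cross(Y,Z),Y,Z]).T)
    t=min((M(y),M(y+np.pi)),key=lambda t:(r.inv()*t).magnitude())
    rv=(r.inv()*t).as_rotvec()/n; step=(np.array(xyz)-p)/n
    rr=r
    for i in range(n):
        print(i,np.round(rv,3).tolist(),np.round(rr.inv().apply(step)/10,2).tolist());rr=rr*R.from_rotvec(rv)
    return np.array(xyz,float),t
E
python3 - <<'E'
from h import *
import pickle
d=pickle.load(open("c0.pkl","rb"))
f=d["top"]["frame"];a=cv2.resize(f[145:275,220:335],None,fx=4,fy=4,interpolation=2);b=cv2.resize(f[205:335,375:460],None,fx=4,fy=4,interpolation=2)
c=d["side"]["frame"]
cv2.imwrite("pics/crop0.png",np.hstack([a,b])[:, :800])
x,y=st(0,-48);print(x,y);plan([x,y,170],YAW,14)
E
```

```text
527.3747545221826 16.266623205033333
0 [-0.0, -0.0, -0.104] [3.57, -2.54, 0.44]
1 [-0.0, -0.0, -0.104] [3.82, -2.15, 0.44]
2 [-0.0, -0.0, -0.104] [4.02, -1.74, 0.44]
3 [-0.0, -0.0, -0.104] [4.18, -1.31, 0.43]
4 [-0.0, -0.0, -0.104] [4.29, -0.87, 0.43]
5 [-0.0, -0.0, -0.104] [4.36, -0.42, 0.43]
6 [-0.0, -0.0, -0.104] [4.38, 0.04, 0.43]
7 [-0.0, -0.0, -0.104] [4.35, 0.49, 0.43]
8 [-0.0, -0.0, -0.104] [4.28, 0.94, 0.43]
9 [-0.0, -0.0, -0.104] [4.16, 1.38, 0.43]
10 [-0.0, -0.0, -0.104] [3.99, 1.81, 0.43]
11 [-0.0, -0.0, -0.104] [3.78, 2.22, 0.43]
12 [-0.0, -0.0, -0.104] [3.53, 2.6, 0.43]
13 [-0.0, -0.0, -0.104] [3.24, 2.95, 0.43]
```

View pics/crop0.png

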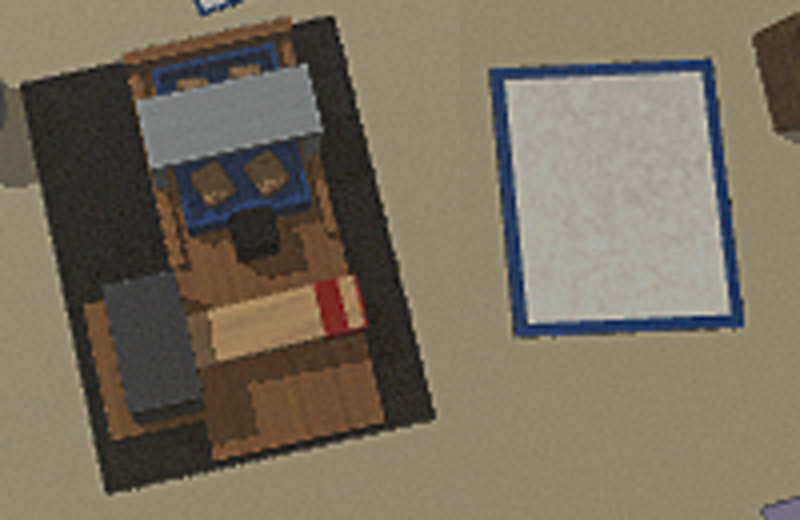

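The crop shows the green-mat/blue-border board choice is right: the board's border is blue at crop (620,200). The red band at crop (330,305) is not the very end; the wedge ends at crop (365,303), so I'll refit the stand origin from the deck's front edge and the wedge end.

```bash
python3 - <<'E'
from h import *
import pickle
c=pickle.load(open("c0.pkl","rb"))["top"]
px=lambda u,v:(220+u/4-.4,145+v/4-.4)
a=np.radians(YAW);Rm=np.array([[np.cos(a),-np.sin(a)],[np.sin(a),np.cos(a)]])
for n,uv,z,s in[("tailtop",(361,303),.070,(0,-60)),("deckfrontR",(383,420),.012,(-80,-62)),("deckfrontL",(212,460),.012,(-80,62)),
 ("bridgeFR",(321,131),.084,(118,-62)),("bridgeFL",(149,167),.084,(118,62)),("bridgeBR",(306,64),.084,(168,-62)),("bridgeBL",(137,100),.084,(168,62)),("keepNR",(200,400),.096,(-44,60)),("keepFL",(105,287),.096,(44,110)),("keepFR",(176,274),.096,(44,60))]:
    w=onz(c,px(*uv),z)[:2]*1000;print(n,np.round(w-Rm@np.array(s),1))
E
```

```text
tailtop [516.6  49. ]
deckfrontR [520.1  50.6]
deckfrontL [520.   50.4]
bridgeFR [518.3  51. ]
bridgeFL [521.1  47.9]
bridgeBR [517.6  49.6]
bridgeBL [520.   45.4]
keepNR [517.6  50.6]
keepFL [518.7  45.6]
keepFR [516.1  47. ]
```

Call:
apply_moves:
  rows:
    - [[0, 0, -0.104], [3.6, -2.5, 0.4], 7.0]
    - [[0, 0, -0.104], [3.8, -2.15, 0.4], 7.0]
    - [[0, 0, -0.104], [4.0, -1.7, 0.4], 7.0]
    - [[0, 0, -0.104], [4.2, -1.3, 0.4], 7.0]
    - [[0, 0, -0.104], [4.3, -0.9, 0.4], 7.0]
    - [[0, 0, -0.104], [4.4, -0.4, 0.4], 7.0]
    - [[0, 0, -0.104], [4.4, 0, 0.4], 7.0]
    - [[0, 0, -0.104], [4.4, 0.5, 0.4], 7.0]

```text
time_s: 1.1
ee_pos: [0.3818, -0.2004, 0.1987]
tcp_rot: [-2.599, -1.763, 0.0]
force: [0.5, -0.4, -0.0]
finger_gap: 0.817
gripper_force: 0.0
```

```bash
sed -i 's/^O=.*/O=np.array([518.5,49.3]);YAW=14.2/' h.py; python3 - <<'E'
from h import *
x,y=st(0,-48);print(x,y);plan([x,y,150],YAW,7)
E
```

```text
530.2747545221825 2.7666232050333335
0 [-0.0, -0.0, -0.09] [3.48, 0.9, 0.7]
1 [-0.0, -0.0, -0.09] [3.39, 1.21, 0.7]
2 [-0.0, -0.0, -0.09] [3.26, 1.5, 0.7]
3 [-0.0, -0.0, -0.09] [3.12, 1.79, 0.7]
4 [-0.0, -0.0, -0.09] [2.94, 2.06, 0.7]
5 [-0.0, -0.0, -0.09] [2.75, 2.32, 0.7]
6 [-0.0, -0.0, -0.09] [2.53, 2.55, 0.7]
```

Call:
apply_moves:
  rows:
    - [[0, 0, -0.09], [3.5, 0.9, 0.7], 6.5]
    - [[0, 0, -0.09], [3.4, 1.2, 0.7], 6.5]
    - [[0, 0, -0.09], [3.3, 1.5, 0.7], 6.5]
    - [[0, 0, -0.09], [3.1, 1.8, 0.7], 6.5]
    - [[0, 0, -0.09], [2.9, 2.1, 0.7], 6.5]
    - [[0, 0, -0.09], [2.75, 2.3, 0.7], 6.5]
    - [[0, 0, -0.09], [2.5, 2.5, 0.7], 6.5]
    - [[0, 0, 0], [0, 0, 0], 6.5]

```text
time_s: 2.1
ee_pos: [0.5301, 0.0025, 0.1486]
tcp_rot: [-1.924, -2.48, 0.002]
force: [-0.3, 0.0, 0.2]
finger_gap: 0.762
gripper_force: 0.0
```

```bash
python3 - <<'E'
from h import *
import pickle
c=capture("wrist");pickle.dump(c,open("w1.pkl","wb"));cv2.imwrite("pics/w1.png",c["frame"]);print(c["xyz"],c["attitude"],read_state()["ee_pos"])
for n,s,z in[("tail",(0,-60),70),("tailL",(18,-60),70),("tailR",(-18,-60),70)]:
    print(n,proj(c,np.append(st(*s),z)/1000))
x,y=st(0,-48);plan([x,y,37],YAW,3)
E
```

```text
[0.51378668 0.07105616 0.29182534] [2.84231526 0.35953036 0.04595175] [0.52970546 0.00146907 0.1491616 ]
tail [279.37490669 230.92781908]
tailL [305.07251066 231.03671375]
tailR [253.68500879 230.81895706]
0 [-0.001, -0.0, 0.001] [0.04, 0.04, 3.74]
1 [-0.001, -0.0, 0.001] [0.04, 0.04, 3.74]
2 [-0.001, -0.0, 0.001] [0.04, 0.03, 3.74]
```

View pics/w1.png

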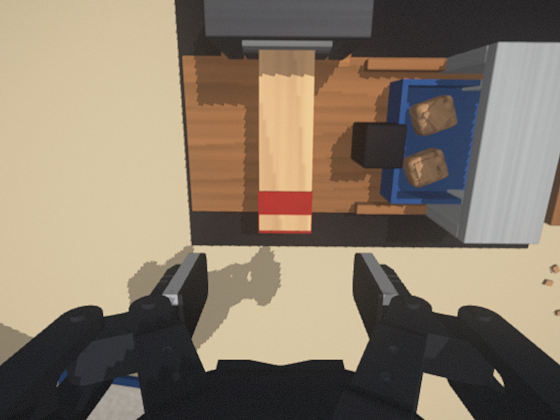

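The wrist view shows the wedge end at row 232, columns 258–312, about 4 mm to stand +x of my estimate. The fingers are clear on both sides, so I go down.

Call:
apply_moves:
  rows:
    - [[0, 0, 0], [0, 0.1, 3.5], 6.5]
    - [[0, 0, 0], [0, 0.1, 3.5], 6.5]
    - [[0, 0, 0], [0, 0, 3.0], 6.5]
    - [[0, 0, 0], [0, 0, 1.2], 6.5]
    - [[0, 0, 0], [0, 0, 0], 3.0]
    - [[0, 0, 0], [0, 0, 0], 3.0]
    - [[0, 0, 0], [0, 0, 0], 3.0]
    - [[0, 0, 0], [0, 0, 0], 3.0]

```text
time_s: 3.15
ee_pos: [0.5334, 0.0008, 0.0398]
tcp_rot: [1.929, 2.476, 0.002]
force: [1.0, -0.1, 2.2]
finger_gap: 0.412
gripper_force: 61.6
```

Call:
apply_moves:
  rows:
    - [[0, 0, -0.08], [-0.03, 1.09, 0], 3.0]
    - [[0, 0, -0.08], [-0.05, 1.09, 0], 3.0]

```text
time_s: 3.4
ee_pos: [0.5535, 0.006, 0.0396]
tcp_rot: [1.723, 2.626, -0.002]
force: [-1.5, -1.6, 3.6]
finger_gap: 0.41
gripper_force: 61.9
```

Call:
apply_moves:
  rows:
    - [[0, 0, 0.08], [-0.05, -1.1, 0], 3.0]
    - [[0, 0, 0.08], [-0.06, -1.1, 0], 3.0]
    - [[0, 0, 0.08], [-0.06, -1.1, 0], 3.0]
    - [[0, 0, 0.08], [-0.06, -1.1, 0], 3.0]
    - [[0, 0, -0.08], [-0.06, 1.11, 0], 3.0]
    - [[0, 0, -0.08], [-0.06, 1.11, 0], 3.0]
    - [[0, 0, -0.08], [-0.06, 1.11, 0], 3.0]
    - [[0, 0, -0.08], [-0.06, 1.11, 0], 3.0]

```text
time_s: 4.4
ee_pos: [0.555, 0.0005, 0.0393]
tcp_rot: [-1.719, -2.626, -0.002]
force: [-2.4, 3.6, 4.5]
finger_gap: 0.412
gripper_force: 62.0
```

```bash
cat >> h.py <<'E'
def sta():
    p,r=pose();a=np.radians(YAW);d=p[:2]-O;Y=r.as_matrix()[:,1]
    return np.round([d@[np.cos(a),np.sin(a)],d@[-np.sin(a),np.cos(a)],p[2],np.degrees(np.arctan2(Y[1],Y[0]))-YAW],1)
E
python3 - <<'E'
from h import *
print(sta(),read_state()["force"])
E
```

```text
[ 23.4 -56.3  39.3   9.4] [-2.36852536  3.57845563  4.52878525]
```

Call:
apply_moves:
  rows:
    - [[0, 0, 0.08], [-0.06, -1.15, 0], 3.0]
    - [[0, 0, 0.08], [-0.07, -1.15, 0], 3.0]
    - [[0, 0, 0.08], [-0.07, -1.15, 0], 3.0]
    - [[0, 0, 0.08], [-0.07, -1.15, 0], 3.0]
    - [[0, 0, -0.08], [-0.07, 1.17, 0], 3.0]
    - [[0, 0, -0.08], [-0.07, 1.17, 0], 3.0]
    - [[0, 0, -0.08], [-0.07, 1.17, 0], 3.0]
    - [[0, 0, -0.08], [-0.07, 1.17, 0], 3.0]

```text
time_s: 5.4
ee_pos: [0.5574, -0.007, 0.0388]
tcp_rot: [-1.716, -2.625, -0.004]
force: [-3.6, 5.8, 3.1]
finger_gap: 0.414
gripper_force: 61.9
```

Call:
apply_moves:
  rows:
    - [[0, 0, 0.08], [-0.06, -1.19, 0], 3.0]
    - [[0, 0, 0.08], [-0.07, -1.19, 0], 3.0]
    - [[0, 0, 0.08], [-0.07, -1.19, 0], 3.0]
    - [[0, 0, 0.08], [-0.07, -1.19, 0], 3.0]
    - [[0, 0, -0.08], [-0.07, 1.21, 0], 3.0]
    - [[0, 0, -0.08], [-0.07, 1.21, 0], 3.0]
    - [[0, 0, -0.08], [-0.07, 1.21, 0], 3.0]
    - [[0, 0, -0.08], [-0.07, 1.21, 0], 3.0]

```text
time_s: 6.4
ee_pos: [0.5618, -0.0181, 0.0389]
tcp_rot: [-1.72, -2.628, -0.001]
force: [-1.7, 0.1, 1.9]
finger_gap: 0.406
gripper_force: 61.6
```

```bash
python3 - <<'E'
from h import *
print(sta(),read_state()["force"])
E
```

```text
[ 25.4 -76.   38.9   9.4] [-1.69516549  0.12610733  1.93994778]
```

Call:
apply_moves:
  rows:
    - [[0, 0, 0.08], [-0.2, -1.2, 0], 3.0]
    - [[0, 0, 0.08], [-0.2, -1.2, 0], 3.0]
    - [[0, 0, 0], [-0.4, 0, 0], 3.0]
    - [[0, 0, 0], [-0.5, 0, 0], 3.0]

```text
time_s: 6.9
ee_pos: [0.5434, -0.0395, 0.0387]
tcp_rot: [-1.927, -2.481, -0.002]
force: [0.0, 1.9, 1.9]
finger_gap: 0.408
gripper_force: 61.5
```

```bash
python3 - <<'E'
from h import *
print(sta(),read_state()["force"],read_state()["finger_gap"])
c=capture("top");f=c["frame"]
cv2.imwrite("pics/crop1.png",cv2.resize(f[140:280,220:370],None,fx=4,fy=4,interpolation=2))
c=capture("wrist");cv2.imwrite("pics/w2.png",c["frame"])
E
```

```text
[  2.4 -92.2  38.7   0.1] [0.0284019  1.85101367 1.89503005] 0.40842238429658845
```

View pics/w2.png

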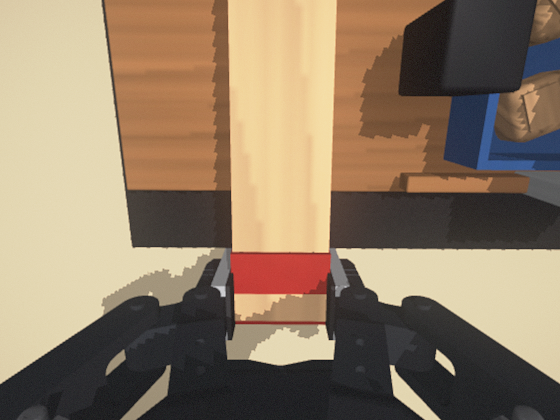

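The wedge is held squarely by its red end (rows 250–325, columns 230–330), and the tip is nearly out. I continue drawing it out and lift.

Call:
apply_moves:
  rows:
    - [[0, 0, 0], [-0.8, 0, 0], 3.0]
    - [[0, 0, 0], [-0.8, 0, 0], 3.0]
    - [[0, 0, 0], [-1.0, 0, 0], 3.0]
    - [[0, 0, 0], [-1.0, 0, 0], 3.0]
    - [[0, 0, 0], [0, 0, -2.5], 3.0]
    - [[0, 0, 0], [0, 0, -3], 3.0]
    - [[0, 0, 0], [0, 0, -3], 3.0]
    - [[0, 0, 0], [0, 0, -3], 3.0]

```text
time_s: 8.0
ee_pos: [0.5518, -0.0755, 0.154]
tcp_rot: [1.93, 2.479, -0.001]
force: [0.5, -0.4, -1.6]
finger_gap: 0.408
gripper_force: 61.1
```

```bash
python3 - <<'E'
from h import *
print(sta(),read_state()["force"],read_state()["finger_gap"])
plan([513.4,345.3,130],105.2,13)
E
```

```text
[   1.7 -129.2  154.    -0. ] [ 0.54602862 -0.41536397 -1.58418121] 0.4081350249907412
0 [0.0, 0.0, 0.119] [3.21, 0.51, 0.18]
1 [0.0, 0.0, 0.119] [3.25, 0.12, 0.18]
2 [0.0, 0.0, 0.119] [3.24, -0.27, 0.18]
3 [0.0, 0.0, 0.119] [3.18, -0.65, 0.18]
4 [0.0, 0.0, 0.119] [3.08, -1.03, 0.18]
5 [0.0, 0.0, 0.119] [2.94, -1.39, 0.18]
6 [0.0, 0.0, 0.119] [2.75, -1.73, 0.18]
7 [0.0, 0.0, 0.119] [2.53, -2.04, 0.18]
8 [0.0, 0.0, 0.119] [2.27, -2.33, 0.18]
9 [0.0, 0.0, 0.119] [1.97, -2.58, 0.18]
10 [0.0, 0.0, 0.119] [1.65, -2.8, 0.18]
11 [0.0, 0.0, 0.119] [1.31, -2.98, 0.18]
12 [0.0, 0.0, 0.119] [0.94, -3.11, 0.18]
```

```bash
python3 - <<'E'
from h import *
s=plan([534,120,154],58,6);plan([513.4,345.3,130],105.2,7,s)
E
```

```text
0 [-0.0, 0.0, -0.127] [3.23, 0.51, -0.0]
1 [-0.0, 0.0, -0.127] [3.14, 0.92, -0.0]
2 [-0.0, 0.0, -0.127] [3.0, 1.31, -0.0]
3 [-0.0, 0.0, -0.127] [2.81, 1.68, -0.0]
4 [-0.0, 0.0, -0.127] [2.57, 2.02, -0.0]
5 [-0.0, 0.0, -0.127] [2.29, 2.33, -0.0]
0 [0.0, 0.0, -0.118] [1.96, 2.57, 0.34]
1 [0.0, 0.0, -0.118] [1.64, 2.79, 0.34]
2 [0.0, 0.0, -0.118] [1.3, 2.96, 0.34]
3 [0.0, 0.0, -0.118] [0.94, 3.09, 0.34]
4 [0.0, 0.0, -0.118] [0.58, 3.18, 0.34]
5 [0.0, 0.0, -0.118] [0.2, 3.23, 0.34]
6 [0.0, 0.0, -0.118] [-0.18, 3.23, 0.34]
```

Call:
apply_moves:
  rows:
    - [[0, 0, -0.127], [3.2, 0.5, 0], 3.0]
    - [[0, 0, -0.127], [3.1, 0.9, 0], 3.0]
    - [[0, 0, -0.127], [3.0, 1.3, 0], 3.0]
    - [[0, 0, -0.127], [2.8, 1.7, 0], 3.0]
    - [[0, 0, -0.127], [2.6, 2.0, 0], 3.0]
    - [[0, 0, -0.127], [2.3, 2.3, 0], 3.0]
    - [[0, 0, -0.118], [2.0, 2.6, 0.3], 3.0]
    - [[0, 0, -0.118], [1.6, 2.8, 0.3], 3.0]

```text
time_s: 9.0
ee_pos: [0.5284, 0.1851, 0.1472]
tcp_rot: [0.502, 3.101, -0.0]
force: [0.6, 0.4, -2.3]
finger_gap: 0.409
gripper_force: 61.3
```

Call:
apply_moves:
  rows:
    - [[0, 0, -0.118], [1.3, 3.0, 0.5], 3.0]
    - [[0, 0, -0.118], [0.9, 3.1, 0.5], 3.0]
    - [[0, 0, -0.118], [0.6, 3.2, 0.5], 3.0]
    - [[0, 0, -0.118], [0.2, 3.2, 0.5], 3.0]
    - [[0, 0, -0.118], [-0.2, 3.2, 0.5], 3.0]
    - [[0, 0, 0], [0, 0, 1.0], 3.0]
    - [[0, 0, 0], [0, 0, 1.0], 3.0]
    - [[0, 0, 0], [0, 0, 0], 3.0]

```text
time_s: 10.0
ee_pos: [0.5134, 0.3441, 0.1005]
tcp_rot: [0.412, -3.111, 0.002]
force: [-0.6, -0.1, -1.4]
finger_gap: 0.411
gripper_force: 61.2
```

```bash
python3 - <<'E'
from h import *
s=read_state();print(s["finger_gap"],s["force"])
c=capture("wrist");cv2.imwrite("pics/w3.png",c["frame"])
hsv=cv2.cvtColor(c["frame"],cv2.COLOR_BGR2HSV)
w=cv2.inRange(hsv,(8,40,130),(28,255,255));np.save("w3",w)
plan([513.4,345.3,30],105.2,2)
for n in(-73,0,85):
  pass
a=np.radians(15.2);u=np.array([np.cos(a),np.sin(a)]);v=np.array([-u[1],u[0]])
for i,j in((-115,-50),(-115,50),(115,-50),(115,50),(0,0)): print(i,j,proj(c,np.append((np.array([440.5,325.5])+i*u+j*v),4)/1000).round())
E
```

```text
0.4108995583749797 [-0.56433778 -0.05554254 -1.41656668]
0 [-0.0, -0.001, -0.001] [0.01, 0.06, 3.57]
1 [-0.0, -0.001, -0.001] [0.01, 0.05, 3.57]
-115 -50 [ 195. -105.]
-115 50 [ 366. -106.]
115 -50 [216. 255.]
115 50 [346. 255.]
0 0 [281. 100.]
```

View pics/w3.png

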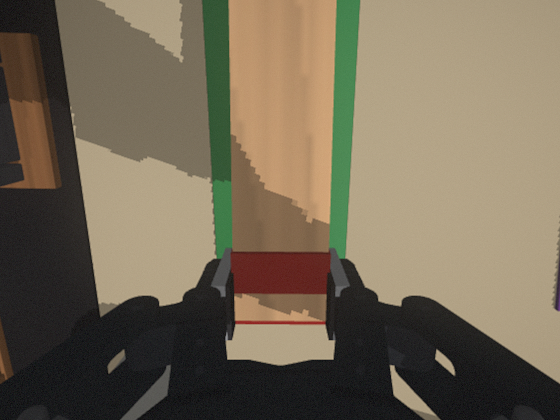

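The wrist view shows the wedge parallel to the mat and centred between its edges (columns 216 and 346 at row 255). I lower it.

Call:
apply_moves:
  rows:
    - [[0, 0, 0], [0, 0.1, 3.5], 3.0]
    - [[0, 0, 0], [0, 0, 3.0], 3.0]
    - [[0, 0, 0], [0, 0, 1.6], 3.0]
    - [[0, 0, 0], [0, 0, 0.6], 3.0]
    - [[0, 0, 0], [0, 0, 0.3], 3.0]
    - [[0, 0, 0], [0, 0, 0.2], 3.0]
    - [[0, 0, 0], [0, 0, 0], 3.0]

```text
time_s: 10.92
ee_pos: [0.5144, 0.347, 0.0112]
tcp_rot: [-0.415, 3.113, 0.001]
force: [0.1, 0.0, -2.0]
finger_gap: 0.412
gripper_force: 61.1
```

Call:
apply_moves:
  rows:
    - [[0, 0, 0], [0, 0, 0.3], 3.0]
    - [[0, 0, 0], [0, 0, 0.2], 3.0]
    - [[0, 0, 0], [0, 0, 0], 3.0]

```text
time_s: 11.3
ee_pos: [0.5136, 0.3466, 0.005]
tcp_rot: [0.415, -3.113, 0.0]
force: [-0.2, 0.5, -2.1]
finger_gap: 0.411
gripper_force: 61.1
```

Call:
apply_moves:
  rows:
    - [[0, 0, 0], [0, 0, 0.2], 3.0]
    - [[0, 0, 0], [0, 0, 0], 3.0]

```text
time_s: 11.55
ee_pos: [0.5139, 0.3467, 0.0034]
tcp_rot: [-0.415, 3.114, 0.0]
force: [0.2, -0.1, -2.4]
finger_gap: 0.41
gripper_force: 61.4
```

Call:
apply_moves:
  rows:
    - [[0, 0, 0], [0, 0, 0], 5.5]
    - [[0, 0, 0], [0, 0, 0], 5.5]
    - [[0, 0, 0], [0, 0, -0.5], 5.5]
    - [[0, 0, 0], [0, 0, -3.5], 5.5]
    - [[0, 0, 0], [0, 0, -5], 5.5]
    - [[0, 0, 0], [0, 0, -4.5], 5.5]
    - [[0, 0, 0], [0, 0, 0], 5.5]

```text
time_s: 12.42
ee_pos: [0.5171, 0.3485, 0.1452]
tcp_rot: [-0.414, 3.103, 0.006]
force: [0.8, -0.2, 0.1]
finger_gap: 0.648
gripper_force: 0.0
```

```bash
python3 - <<'E'
from h import *
c=capture("top");f=c["frame"]
s=capture("side")["frame"]
cv2.imwrite("pics/p4.png",np.hstack([cv2.resize(f[140:310,150:340],None,fx=2.3,fy=2.3,interpolation=2),cv2.resize(s[190:345,205:370],None,fx=2.2,fy=2.523,interpolation=2)])[:600,:800])
w=capture("wrist");print(w["xyz"],w["attitude"]);cv2.imwrite("pics/w4.png",w["frame"])
import pickle;pickle.dump(w,open("w4.pkl","wb"))
print(read_state()["ee_pos"])
E
```

```text
[0.44729069 0.3293507  0.28250211] [1.79366481 2.34575139 0.33224117]
[0.51354179 0.34653828 0.13785767]
```

View pics/p4.png

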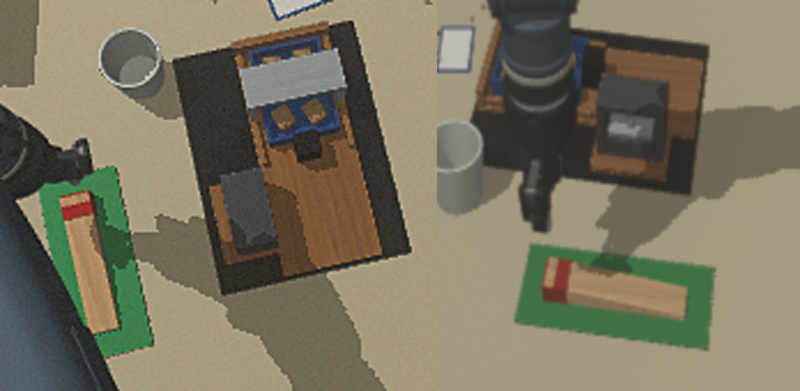

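The top and side crops show the wedge flat, lengthwise and well centred on the green mat, and the cradle unmoved. Next is the knob, at crop (308,148).

```bash
python3 - <<'E'
from h import *
x,y=st(69,0);print(x,y);plan([x,y,135],104.2,8)
E
```

```text
585.3917291427646 66.22620962563738
0 [-0.0, -0.0, 0.002] [0.05, -3.62, 0.04]
1 [-0.0, -0.0, 0.002] [0.04, -3.62, 0.04]
2 [-0.0, -0.0, 0.002] [0.04, -3.62, 0.04]
3 [-0.0, -0.0, 0.002] [0.03, -3.62, 0.04]
4 [-0.0, -0.0, 0.002] [0.02, -3.62, 0.04]
5 [-0.0, -0.0, 0.002] [0.01, -3.62, 0.04]
6 [-0.0, -0.0, 0.002] [0.0, -3.62, 0.04]
7 [-0.0, -0.0, 0.002] [-0.0, -3.62, 0.04]
```

Call:
apply_moves:
  rows:
    - [[0, 0, 0.002], [0, -3.6, 0], 5.5]
    - [[0, 0, 0.002], [0, -4.2, 0], 5.5]
    - [[0, 0, 0.002], [0, -4.2, 0], 5.5]
    - [[0, 0, 0.002], [0, -4.2, 0], 5.5]
    - [[0, 0, 0.002], [0, -4.2, 0], 5.5]
    - [[0, 0, 0.002], [0, -4.2, 0], 5.5]
    - [[0, 0, 0.002], [0, -4.2, 0], 5.5]
    - [[0, 0, 0], [0, 0, 0], 5.5]

```text
time_s: 13.58
ee_pos: [0.5868, 0.0654, 0.1358]
tcp_rot: [0.386, -3.114, 0.0]
force: [0.4, 0.2, 0.7]
finger_gap: 0.646
gripper_force: 0.0
```

```bash
python3 - <<'E'
from h import *
c=capture("wrist");cv2.imwrite("pics/w5.png",c["frame"]);print(sta())
for n,x,y,z in(("knobtop",69,0,61),("kFL",55,15,61),("kBR",83,-15,61),("barL",143,42,67),("trayfront",83,0,42),("tfL",83,45,42),("tfR",83,-45,42)):
    print(n,proj(c,np.append(st(x,y),z)/1000).round())
t=capture("top");f=t["frame"];hsv=cv2.cvtColor(f,cv2.COLOR_BGR2HSV)
g=cv2.inRange(hsv,(45,80,40),(80,255,255));b=cv2.inRange(hsv,(5,60,110),(28,200,255))|cv2.inRange(hsv,(0,150,70),(8,255,255))
print("mat",rect(t,g,.004,(160,205,225,305)))
k=np.zeros_like(b);cv2.fillConvexPoly(k,cv2.convexHull(big(g,(160,205,225,305)).astype(np.int32)),255)
print("wedge",rect(t,cv2.erode(k,np.ones((3,3)))&~g,.018))
E
```

```text
[ 70.2   0.6 136.1  90. ]
knobtop [281. 213.]
kFL [303. 193.]
kBR [259. 233.]
barL [339. 314.]
trayfront [281. 224.]
tfL [341. 224.]
tfR [220. 224.]
mat [439.1 324.7 228.5  99.1  15.2]
wedge [440.2 327.3 174.5  43.1  15.5]
```

View pics/w5.png

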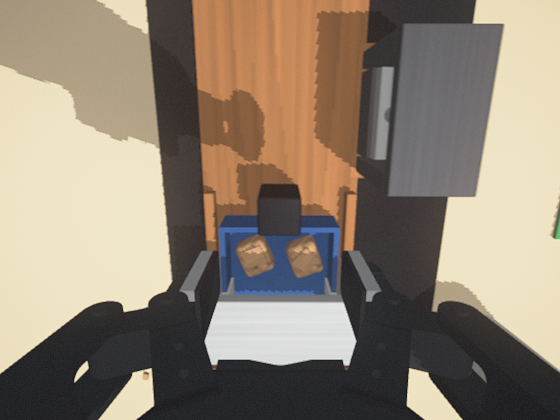

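The knob is at columns 258–300, between the open fingers, as predicted. The wedge centre is 3 mm from the mat centre. I go down and grip the knob.

Call:
apply_moves:
  rows:
    - [[0, 0, 0], [0.2, 0, 3.5], 5.5]
    - [[0, 0, 0], [0, 0, 3.5], 5.5]
    - [[0, 0, 0], [0, 0, 2.7], 5.5]
    - [[0, 0, 0], [0, 0, 1.0], 5.5]
    - [[0, 0, 0], [0, 0, 0], 2.0]
    - [[0, 0, 0], [0, 0, 0], 2.0]
    - [[0, 0, 0], [0, 0, 0], 2.0]
    - [[0, 0, 0], [0, 0, 0], 2.0]

```text
time_s: 14.68
ee_pos: [0.5861, 0.068, 0.0319]
tcp_rot: [-0.394, 3.116, 0.001]
force: [1.5, 1.9, -0.5]
finger_gap: 0.345
gripper_force: 59.4
```

Call:
apply_moves:
  rows:
    - [[0, 0, 0], [0.6, 0, 0], 2.0]
    - [[0, 0, 0], [1.0, 0, 0], 2.0]
    - [[0, 0, 0], [1.3, 0, 0], 2.0]
    - [[0, 0, 0], [1.5, 0, 0], 2.0]
    - [[0, 0, 0], [1.5, 0, 0], 2.0]
    - [[0, 0, 0], [1.5, 0, 0], 2.0]
    - [[0, 0, 0], [1.5, 0, 0], 2.0]
    - [[0, 0, 0], [1.3, 0, 0], 2.0]

```text
time_s: 15.68
ee_pos: [0.4863, 0.0422, 0.0318]
tcp_rot: [-0.393, 3.116, -0.0]
force: [0.6, 1.5, 0.5]
finger_gap: 0.342
gripper_force: 60.0
```

Call:
apply_moves:
  rows:
    - [[0, 0, 0], [0.9, 0, 0], 2.0]
    - [[0, 0, 0], [0.6, 0, 0], 2.0]
    - [[0, 0, 0], [0.3, 0, 0], 2.0]
    - [[0, 0, 0], [0, 0, 0], 2.0]
    - [[0, 0, 0], [0, 0, 0], 4.5]
    - [[0, 0, 0], [0, 0, 0], 5.5]
    - [[0, 0, 0], [0, 0, 0], 5.5]

```text
time_s: 16.55
ee_pos: [0.4711, 0.0346, 0.0326]
tcp_rot: [-0.39, 3.115, -0.012]
force: [0.5, -9.5, 5.8]
finger_gap: 0.643
gripper_force: 0.0
```

```bash
python3 - <<'E'
from h import *
print(sta(),read_state()["force"],read_state()["finger_gap"])
E
```

```text
[-49.5  -2.6  32.6  90.1] [ 0.53396331 -9.548206    5.7928132 ] 0.6429011861845636
```

Call:
apply_moves:
  rows:
    - [[0, 0, 0], [0, 0, 0], 4.0]
    - [[0, 0, 0], [0, 0, 0], 4.0]

```text
time_s: 16.8
ee_pos: [0.4685, 0.0383, 0.0305]
tcp_rot: [0.394, -3.115, -0.001]
force: [1.0, -0.0, 0.3]
finger_gap: 0.472
gripper_force: 0.0
```

Call:
apply_moves:
  rows:
    - [[0, 0, 0], [0, 0, -1.5], 4.0]
    - [[0, 0, 0], [0, 0, -4], 4.0]
    - [[0, 0, 0], [0, 0, -4], 4.0]
    - [[0, 0, 0], [0, 0, -3], 4.0]

```text
time_s: 17.3
ee_pos: [0.47, 0.0382, 0.1592]
tcp_rot: [-0.394, 3.114, -0.0]
force: [0.0, 0.5, -0.5]
finger_gap: 0.467
gripper_force: 0.0
```

```bash
python3 - <<'E'
from h import *
print(sta());x,y=st(24,0);plan([x,y,160],14.2,10)
E
```

```text
[-49.7   1.2 159.2  90.2]
0 [-0.0, 0.0, -0.157] [-0.74, -0.01, -0.01]
1 [-0.0, 0.0, -0.157] [-0.73, -0.13, -0.01]
2 [-0.0, 0.0, -0.157] [-0.7, -0.24, -0.01]
3 [-0.0, 0.0, -0.157] [-0.65, -0.35, -0.01]
4 [-0.0, 0.0, -0.157] [-0.59, -0.44, -0.01]
5 [-0.0, 0.0, -0.157] [-0.51, -0.53, -0.01]
6 [-0.0, 0.0, -0.157] [-0.42, -0.6, -0.01]
7 [-0.0, 0.0, -0.157] [-0.32, -0.66, -0.01]
8 [-0.0, 0.0, -0.157] [-0.22, -0.7, -0.01]
9 [-0.0, 0.0, -0.157] [-0.1, -0.73, -0.01]
```

Call:
apply_moves:
  rows:
    - [[0, 0, -0.157], [-0.7, 0, 0], 4.0]
    - [[0, 0, -0.157], [-0.7, -0.1, 0], 4.0]
    - [[0, 0, -0.157], [-0.7, -0.2, 0], 4.0]
    - [[0, 0, -0.157], [-0.65, -0.35, 0], 4.0]
    - [[0, 0, -0.157], [-0.6, -0.45, 0], 4.0]
    - [[0, 0, -0.157], [-0.5, -0.55, 0], 4.0]
    - [[0, 0, -0.157], [-0.4, -0.6, 0], 4.0]
    - [[0, 0, -0.157], [-0.3, -0.7, 0], 4.0]

```text
time_s: 18.3
ee_pos: [0.5265, 0.0518, 0.1572]
tcp_rot: [-2.156, 2.284, -0.0]
force: [0.1, 0.2, 0.3]
finger_gap: 0.468
gripper_force: 0.0
```

Call:
apply_moves:
  rows:
    - [[0, 0, -0.157], [-0.2, -0.7, 0], 4.0]
    - [[0, 0, -0.157], [-0.1, -0.7, 0], 4.0]
    - [[0, 0, 0], [0, 0, 0], 4.0]

```text
time_s: 18.68
ee_pos: [0.5406, 0.055, 0.1569]
tcp_rot: [-2.48, 1.928, -0.0]
force: [0.2, 0.0, 0.0]
finger_gap: 0.468
gripper_force: 0.0
```

```bash
python3 - <<'E'
from h import *
c=capture("wrist");cv2.imwrite("pics/w6.png",c["frame"]);print(sta(),c["xyz"])
for n,x,y,z in(("barC",24,0,67),("barL",24,42,67),("barR",24,-42,67),("knob",-50,0,61)):
    print(n,proj(c,np.append(st(x,y),z)/1000).round())
import pickle;pickle.dump(c,open("w6.pkl","wb"))
E
```

```text
[ 2.250e+01  1.000e-01  1.569e+02 -1.800e+02] [ 0.55844774 -0.01200718  0.30007345]
barC [279. 208.]
barL [279. 261.]
barR [279. 150.]
knob [379. 206.]
```

View pics/w6.png

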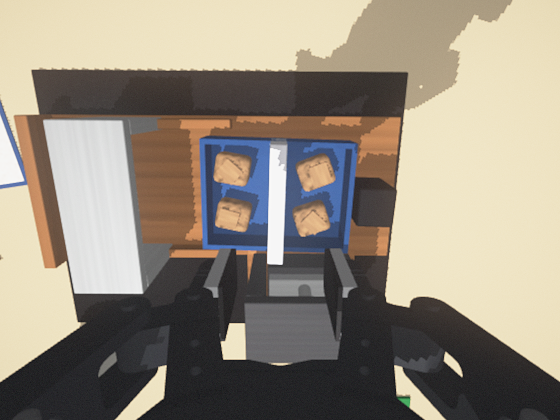

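The wrist view shows the tray drawn out with all four lumps, and the bar at columns 270–286, rows 140–263. I'll fit the bar's centre and angle precisely.

```bash
python3 - <<'E'
from h import *
import pickle
c=pickle.load(open("w6.pkl","rb"));f=c["frame"]
m=cv2.inRange(cv2.cvtColor(f,cv2.COLOR_BGR2HSV),(0,0,185),(180,45,255))
q=rect(c,m,.067,(255,130,300,270));print("bar",q)
b=cv2.inRange(cv2.cvtColor(f,cv2.COLOR_BGR2HSV),(105,120,40),(125,255,255))
t=rect(c,cv2.morphologyEx(b,cv2.MORPH_CLOSE,np.ones((25,25))),.042,(190,125,365,262));print("tray",t)
a=np.radians(YAW)
for r in(q,t):
    d=r[:2]-O;print("stand",d@[np.cos(a),np.sin(a)],d@[-np.sin(a),np.cos(a)])
E
```

```text
bar [544.1  55.3  12.1  89.2  12.4]
tray [544.   54.  119.9  90.9  12.5]
stand 26.28964527258839 -0.4631969791265176
stand 25.873801135956413 -1.6989451954023096
```

```bash
python3 - <<'E'
from h import *
plan([544,54.8,44],12.5,4)
E
```

```text
0 [-0.0, 0.0, 0.008] [0.02, -0.09, 2.82]
1 [-0.0, 0.0, 0.008] [0.02, -0.09, 2.82]
2 [-0.0, 0.0, 0.008] [0.02, -0.09, 2.82]
3 [-0.0, 0.0, 0.008] [0.02, -0.09, 2.82]
```

Call:
apply_moves:
  rows:
    - [[0, 0, 0.01], [0, -0.1, 3.0], 4.0]
    - [[0, 0, 0.01], [0, -0.1, 3.0], 4.0]
    - [[0, 0, 0.01], [0.1, -0.1, 3.0], 4.0]
    - [[0, 0, 0], [0, -0.05, 2.0], 4.0]
    - [[0, 0, 0], [0, 0, 0.3], 4.0]
    - [[0, 0, 0], [0, 0, 0], 2.0]
    - [[0, 0, 0], [0, 0, 0], 0.5]
    - [[0, 0, 0], [0, 0, 0], 0.5]

```text
time_s: 19.73
ee_pos: [0.5449, 0.0545, 0.0449]
tcp_rot: [-2.451, 1.963, -0.003]
force: [-0.7, -0.4, 3.8]
finger_gap: 0.124
gripper_force: 59.0
```

Call:
apply_moves:
  rows:
    - [[0, 0, 0], [0, 0, 0], 0.5]
    - [[0, 0, 0], [0, 0, 0], 0.5]

```text
time_s: 19.98
ee_pos: [0.5449, 0.0545, 0.0449]
tcp_rot: [-2.451, 1.963, -0.003]
force: [-1.4, -0.2, 5.8]
finger_gap: 0.123
gripper_force: 59.4
```

Call:
apply_moves:
  rows:
    - [[0, 0, 0], [0, 0, -0.4], 0.5]
    - [[0, 0, 0], [0, 0, -0.8], 0.5]
    - [[0, 0, 0], [0, 0, -1.2], 0.5]
    - [[0, 0, 0], [0, 0, -1.6], 0.5]
    - [[0, 0, 0], [0, 0, -1.6], 0.5]
    - [[0, 0, 0], [0, 0, -1.2], 0.5]
    - [[0, 0, 0], [0, 0, -0.8], 0.5]
    - [[0, 0, 0], [0, 0, -0.4], 0.5]

```text
time_s: 20.98
ee_pos: [0.5442, 0.0545, 0.124]
tcp_rot: [-2.452, 1.963, -0.001]
force: [-0.4, 0.5, -3.8]
finger_gap: 0.127
gripper_force: 58.5
```

```bash
python3 - <<'E'
from h import *
p=pose();print(sta())
plan([452.9+.5,-306.7,p[0][2]],3.6,16)
E
```

```text
[  26.2   -1.2  124.  -181.6]
0 [-0.0, -0.0, 0.01] [2.08, 1.05, -0.0]
1 [-0.0, -0.0, 0.01] [2.09, 1.03, -0.0]
2 [-0.0, -0.0, 0.01] [2.1, 1.01, -0.0]
3 [-0.0, -0.0, 0.01] [2.11, 0.99, -0.0]
4 [-0.0, -0.0, 0.01] [2.12, 0.96, -0.0]
5 [-0.0, -0.0, 0.01] [2.13, 0.94, -0.0]
6 [-0.0, -0.0, 0.01] [2.14, 0.92, -0.0]
7 [-0.0, -0.0, 0.01] [2.15, 0.9, -0.0]
8 [-0.0, -0.0, 0.01] [2.15, 0.88, -0.0]
9 [-0.0, -0.0, 0.01] [2.16, 0.86, -0.0]
10 [-0.0, -0.0, 0.01] [2.17, 0.84, -0.0]
11 [-0.0, -0.0, 0.01] [2.18, 0.82, -0.0]
12 [-0.0, -0.0, 0.01] [2.19, 0.79, -0.0]
13 [-0.0, -0.0, 0.01] [2.2, 0.77, -0.0]
14 [-0.0, -0.0, 0.01] [2.2, 0.75, -0.0]
15 [-0.0, -0.0, 0.01] [2.21, 0.73, -0.0]
```

Call:
apply_moves:
  rows:
    - [[0, 0, 0.008], [0.5, 0.25, 0], 0.5]
    - [[0, 0, 0.008], [1.0, 0.5, 0], 0.5]
    - [[0, 0, 0.008], [1.5, 0.75, 0], 0.5]
    - [[0, 0, 0.008], [2.0, 0.98, 0], 0.5]
    - [[0, 0, 0.008], [2.0, 0.95, 0], 0.5]
    - [[0, 0, 0.008], [2.0, 0.93, 0], 0.5]
    - [[0, 0, 0.008], [2.0, 0.9, 0], 0.5]
    - [[0, 0, 0.008], [2.0, 0.9, 0], 0.5]

```text
time_s: 21.98
ee_pos: [0.5066, -0.0864, 0.123]
tcp_rot: [2.386, -2.043, -0.001]
force: [0.2, -0.1, -3.1]
finger_gap: 0.128
gripper_force: 58.5
```

Call:
apply_moves:
  rows:
    - [[0, 0, 0.008], [2.0, 0.85, 0], 0.5]
    - [[0, 0, 0.008], [2.0, 0.83, 0], 0.5]
    - [[0, 0, 0.008], [2.0, 0.8, 0], 0.5]
    - [[0, 0, 0.008], [2.0, 0.8, 0], 0.5]
    - [[0, 0, 0.008], [2.0, 0.75, 0], 0.5]
    - [[0, 0, 0.008], [2.0, 0.75, 0], 0.5]
    - [[0, 0, 0.008], [2.0, 0.7, 0], 0.5]
    - [[0, 0, 0.008], [2.0, 0.7, 0], 0.5]

```text
time_s: 22.98
ee_pos: [0.4655, -0.2528, 0.123]
tcp_rot: [2.32, -2.118, -0.001]
force: [-0.6, -0.1, -3.1]
finger_gap: 0.124
gripper_force: 58.5
```

```bash
python3 - <<'E'
from h import *
p=pose();print(p[0])
plan([452.9+.5,-306.7,110],3.6,3)
E
```

```text
[ 465.54652093 -252.80029179  122.96212894]
0 [0.0, 0.0, 0.009] [1.75, 0.57, 0.43]
1 [0.0, 0.0, 0.009] [1.76, 0.55, 0.43]
2 [0.0, 0.0, 0.009] [1.76, 0.53, 0.43]
```

Call:
apply_moves:
  rows:
    - [[0, 0, 0.008], [1.8, 0.6, 0.4], 0.5]
    - [[0, 0, 0.008], [1.3, 0.4, 1.0], 0.5]
    - [[0, 0, 0.008], [0.9, 0.2, 1.5], 0.5]
    - [[0, 0, 0], [0.4, 0.1, 1.5], 0.5]
    - [[0, 0, 0], [0, 0, 1.0], 0.5]
    - [[0, 0, 0], [0, 0, 0.5], 0.5]
    - [[0, 0, 0], [0, 0, 0], 0.5]
    - [[0, 0, 0], [0, 0, 0], 0.5]

```text
time_s: 23.98
ee_pos: [0.4581, -0.2964, 0.065]
tcp_rot: [-2.297, 2.143, -0.002]
force: [-0.1, 0.8, -3.7]
finger_gap: 0.125
gripper_force: 58.5
```

```bash
python3 - <<'E'
from h import *
plan([453.2,-306.7,45],3.6,1);print(pose()[0])
for n in("wrist","top"):
    c=capture(n);f=c["frame"];hsv=cv2.cvtColor(f,cv2.COLOR_BGR2HSV)
    b=cv2.inRange(hsv,(105,100,30),(125,255,255))
    if n=="top":
        print("board",rect(c,cv2.inRange(hsv,(100,100,40),(125,255,255)),.006,(375,212,455,295)))
    cv2.imwrite(f"pics/b_{n}.png",f)
E
```

```text
0 [-0.001, -0.001, 0.006] [1.0, 0.57, 2.0]
[ 458.13562485 -296.35135194   64.99542532]
board [ 426.  -299.9   56.    74.3    1.1]
```

Call:
apply_moves:
  rows:
    - [[0, 0, 0.006], [0.6, 0.3, 0.5], 0.5]
    - [[0, 0, 0], [0.4, 0.27, 0.8], 0.5]
    - [[0, 0, 0], [0, 0, 0.6], 0.5]
    - [[0, 0, 0], [0, 0, 0.2], 0.5]
    - [[0, 0, 0], [0, 0, 0], 0.5]

```text
time_s: 24.7
ee_pos: [0.4524, -0.3064, 0.0429]
tcp_rot: [-2.29, 2.151, 0.001]
force: [-0.3, -0.1, -3.2]
finger_gap: 0.127
gripper_force: 58.5
```

```bash
python3 - <<'E'
from h import *
print(pose()[0],read_state()["force"]);plan([453.2,-306.7,39],3.6,1)
E
```

```text
[ 452.3530609  -306.37879824   42.87154763] [-0.28503383 -0.12546388 -3.21757943]
0 [0.001, 0.001, -0.0] [0.04, -0.08, 0.39]
```

Call:
apply_moves:
  rows:
    - [[0, 0, 0], [0, -0.1, 0.2], 0.5]
    - [[0, 0, 0], [0, 0, 0.15], 0.5]
    - [[0, 0, 0], [0, 0, 0], 0.5]

```text
time_s: 25.08
ee_pos: [0.4536, -0.3065, 0.0397]
tcp_rot: [-2.29, 2.151, 0.0]
force: [0.1, 0.4, -3.0]
finger_gap: 0.128
gripper_force: 58.5
```

Call:
apply_moves:
  rows:
    - [[0, 0, 0], [0, 0, 0.1], 0.5]
    - [[0, 0, 0], [0, 0, 0], 0.5]

```text
time_s: 25.32
ee_pos: [0.4537, -0.3067, 0.039]
tcp_rot: [-2.29, 2.151, -0.001]
force: [0.1, -0.4, -2.5]
finger_gap: 0.125
gripper_force: 58.5
```

Contact is beginning, so I release (opening stays inside the tray's width) and lift.

Call:
apply_moves:
  rows:
    - [[0, 0, 0], [0, 0, 0.05], 0.5]
    - [[0, 0, 0], [0, 0, 0], 2.5]
    - [[0, 0, 0], [0, 0, 0], 3.5]
    - [[0, 0, 0], [0, 0, -0.5], 3.5]
    - [[0, 0, 0], [0, 0, -3], 3.5]
    - [[0, 0, 0], [0, 0, -5], 3.5]
    - [[0, 0, 0], [0, 0, -5], 3.5]
    - [[0, 0, 0], [0, 0, 0], 3.5]

```text
time_s: 26.32
ee_pos: [0.4563, -0.309, 0.18]
tcp_rot: [-2.289, 2.151, -0.019]
force: [0.5, -0.8, 0.1]
finger_gap: 0.411
gripper_force: 0.0
```

```bash
python3 - <<'E'
from h import *
c=capture("wrist");f=c["frame"];hsv=cv2.cvtColor(f,cv2.COLOR_BGR2HSV)
t=capture("top");s=capture("side")
cv2.imwrite("pics/end.png",np.hstack([cv2.resize(f,(400,300)),np.vstack([cv2.resize(t["frame"],(400,300))])]))
cv2.imwrite("pics/end.png",np.vstack([cv2.imread("pics/end.png"),np.hstack([cv2.resize(s["frame"],(400,300)),cv2.resize(s["frame"][120:220,290:423],(400,300))])]))
m=cv2.inRange(hsv,(0,0,185),(180,45,255));np.set_printoptions(suppress=True)
for n,x,y,z in(("barC",453.2,-306.7,61),): print(proj(c,np.array([x,y,z])/1000))
b=cv2.inRange(hsv,(105,120,30),(125,255,255))
for q in cv2.findContours(b,cv2.RETR_LIST,cv2.CHAIN_APPROX_SIMPLE)[0]:
    if cv2.contourArea(q)>3000: print(cv2.contourArea(q),cv2.boundingRect(q),[rect(c,cv2.drawContours(np.zeros_like(b),[q],-1,255,-1),z) for z in(.006,.036)])
E
```

```text
[285.59975017 202.03446694]
```

View pics/end.png

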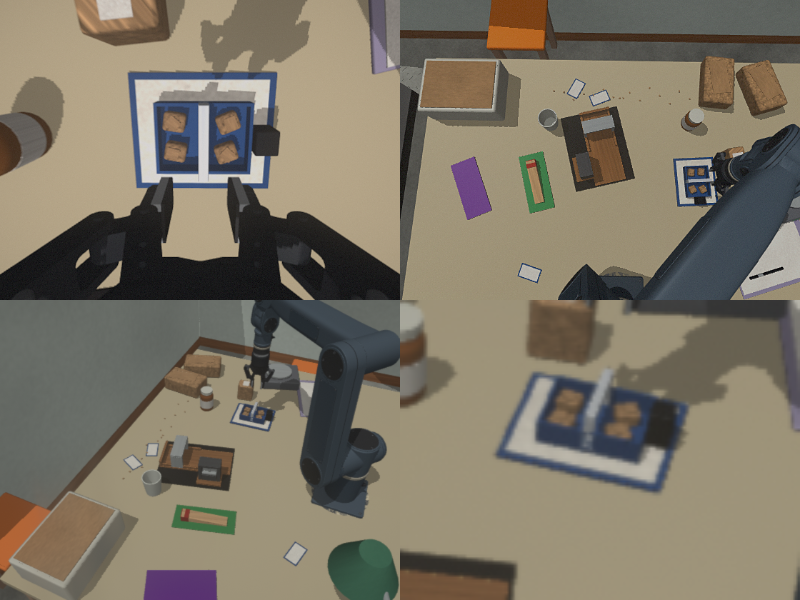

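The final view shows the tray with four lumps flat and square on the white board, the wedge on the green mat, and the bystanders untouched. One numeric check follows.

```bash
python3 - <<'E'
from h import *
c=capture("wrist");hsv=cv2.cvtColor(c["frame"],cv2.COLOR_BGR2HSV)
b=cv2.inRange(hsv,(100,90,25),(130,255,255));b[262:]=0;b[:, :150]=0;b[:,420:]=0
print("board",rect(c,cv2.morphologyEx(b,cv2.MORPH_CLOSE,np.ones((5,5))),.006))
i=b.copy();i[:125]=0;i[245:]=0;i[:,:212]=0;i[:,355:]=0
print("tray",rect(c,cv2.morphologyEx(i,cv2.MORPH_CLOSE,np.ones((25,25))),.036))
print("bar",rect(c,cv2.inRange(hsv,(0,0,185),(180,45,255)),.061,(272,140,298,252)))
E
```

```text
board [ 416.4 -302.    59.   100.6    4. ]
tray [ 453.7 -307.1  119.8   90.5    3.6]
bar [ 450.2 -306.8   20.5   86.8    3.6]
```

```bash
python3 -c "
from rig import *
print(hand_in())"
```

```text
the job is handed in; nothing more can be done
None
```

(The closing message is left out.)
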